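# Back off the knurled locking collar and open the clamped carriage

## Task

Free the clamped carriage of the assembly fixture: rest a fingertip on the top of the big knurled locking collar and roll it round the rim, counter-clockwise seen from above, until the white line on the collar has come round to the fixed pointer post for the second time, and leave it lined up there. Only then push the carriage with a fingertip all the way back against its stop block. Nothing is to be gripped or lifted, the carriage must stay put while the collar is still tight, and everything else on the bench stays where it is.

Things in the scene. Friction and masses are not known exactly. Their poses are not given: they have to be found in the camera images.
- fixture: Clamping fixture, fixed to the bench: aluminium plate 220 (x) x 310 (y) x 15 mm. Origin: centre of its underside, z up; place and yaw vary. In its frame the collar is at (0, -85) mm and the carriage runs along x at y = +75. A stud 24 mm across on the collar's axis rises to 97 mm, 28 mm above the collar's top. A dark strap runs under the collar to the carriage's flange.
- collar_top (a point): Centre of the collar's top, on its vertical axis, 69 mm above the bench. Dark steel disc 92 mm across, 21 high, knurled rim; top flat from the stud (radius 12) to radius 43 mm: a fingertip fits at radius 36. It is sprung: gives 1 mm per 1.1 N after a first 1 N, bottoms at 6 mm, springs back. Pressed 2 to 4 mm it turns by friction with a fingertip going round, with some slip.
- collar (a joint): Turn of the collar, rad, growing counter-clockwise seen from above (loosening). 0 = fully tight, its white radial line at the pointer post (fixture's -y); the line is there again at 6.283 (first time) and 12.566 (second time). Starts at 0.4 to 1.6; hard stops at 0 and 17. Needs 0.04 N m to turn; stays where left.
- pointer (a point): Centre of the top of the fixed pointer post: aluminium block 16 x 10 mm with a black line on top, at the outer end of the plate, 60 mm from the collar's axis in the fixture's -y direction; 52 mm above the bench, 17 mm below the collar's top.
- carriage_face (a point): Centre of the carriage's flat front face (90 mm wide), which looks to the fixture's -x, 51 mm above the bench. Carriage: aluminium block 80 (x) x 90 (y) x 50 mm, 26 to 76 mm above the bench, two small steel jaws on top to 88 mm, low flange (top 37 mm) on its collar side. In front of the face lie 30 mm or more of plate with two rails 25 mm high, then open bench.
- carriage (a joint): Travel of the carriage, m, to the fixture's +x: starts at 0 to 0.008; 0.045 = fully back against the dark steel stop block. Slides with about 3 N of friction and stays where left. No interlock blocks it before the collar is loose: just do not push it until then.
- bushing: Bystander, to be left alone: brass bushing, 28 mm across, 22 high, on the plate behind the collar. Origin on its underside.
- gauge: Bystander, to be left alone: turned steel gauge, 26 mm across, 28 high, on the plate in front of the collar. Origin on its underside.
- screwdriver: Bystander, to be left alone: screwdriver lying in front of the fixture. Origin on its underside.
- parts_cup: Bystander, to be left alone: white cup, 68 mm across, 50 high, beyond the carriage end of the fixture. Origin on its underside.
- oil_bottle: Bystander, to be left alone: white bottle, 44 mm across, 110 high, beyond the carriage end of the fixture. Origin on its underside.
- tray: Bystander, to be left alone: small green tray, 120 x 90 x 35 mm, beyond the collar end. Origin on its underside.
- wrench: Bystander, to be left alone: wrench lying in front of the fixture. Origin on its underside.

How it is judged:
On the way, in this order (a step that is already met when the one before it is completed fails the run):
1. the collar is backed off to the pointer's second time round (within 20 degrees) while the carriage still stands where it was clamped (value of joint collar between 12.216 and 12.916 rad and value of joint carriage below 0.015 m), for 0.2 s.
2. the carriage is back against its stop (value of joint carriage above 0.041 m), for 0.2 s.
At the end, for the whole second after the job is handed in: The collar stands at its second time round to the pointer (12.566 rad, within 0.35 rad), at rest, and the carriage is within 4 mm of its rear stop (travel over 0.041 m) (value of joint collar between 12.216 and 12.916 rad and value of joint carriage above 0.041 m and velocity of joint collar between -0.05 and 0.05 rad/s); the robot touches nothing.
It fails at once if the carriage is pushed (past 15 mm of travel) while the collar is still tight (value of joint carriage above 0.015 m and value of joint collar below 12.216 rad).
It fails at once if one of the loose things about the bench is moved by more than 25 mm, or lifted (distance of any of bushing, gauge, screwdriver, parts_cup, oil_bottle, tray, wrench from where it was at the start of the episode above 0.025 m).
It also fails if it takes over 67 s, if anything falls off the work surface, if the arm or the gripper's body presses on something with over 40 N, if the wrist force passes 120 N, or if a joint passes its speed limit or range.

## Robot

A 6-joint arm with a two-finger parallel gripper is mounted at the origin on the work surface. World frame = base frame: x ahead of the robot, y to its left, z up, the work surface at z = 0. Lengths are in m, angles in rad, forces in N, time in s.
With the tool pointing down it reaches from about 0.325 to 0.9 m from the base axis. Payload 6.1 kg.
Tool frame: the origin (TCP) lies at the very end of the fingers, on their centre line; the grasp point (between the pads) lies 19 mm behind it (pinch_z is the distance from the TCP to the grasp point, in m); y points along the fingers, x is the direction in which the jaws open and shut, and the axes are right-handed (so a half turn about y gives the same grasp; the last joint's range is limited). The gripper opens to 85 mm and grips with 20 to 120 N. Pads are 22 mm wide; open, the fingers measure 114 mm over their backs; the gripper's body (76 mm by 85 mm) begins 54 mm behind the grasp point. The pads swing forward as they close: fully open they stand 13 mm farther back than shut.
Start: joints at [-1.285, 0.22, 1.526, -0, 1.395, -0.126], TCP at [0.25, -0.573, 0.231] pointing down, gripper open.
Joint ranges: [-2.98, 2.98], [-0.91, 2.08], [0.09, 2.57], [-1.24, 4.39], [0.2, 2.65], [-2.68, 2.68]. Speed limits (rad/s): [2.57, 2.57, 3.01, 3.14, 3.14, 3.14].

## Interface

Orientations are given as a 3x3 rotation matrix whose columns are the frame's x, y, z axes.
In Python, from bench import move_to, movel, move_joints, command_gripper, pause, ik, state, grab_frame, PlanningError, job_done, pinch_z gives the robot as it stands. Calls block until the motion is done:
- move_to(position, orientation): joint-space move of the TCP to a pose.
- movel(position, ori=None, v=0.15, threshold=None): straight line of the TCP; ori=None keeps the orientation; v is the mean speed in m/s. With threshold (N) it stops when the force on the tool has changed by that much, and returns True; else False.
- move_joints(angles): joint-space move.
- command_gripper(opening): finger opening in m; the grip force is fixed at half the most; returns when the fingers have stopped.
- pause(seconds).
- ik(position, orientation): joint angles nearest the present ones, or None.
- state(): the state.
- grab_frame(name): name is "side" or "top" or "wrist"; returns a dict with "image" (384x512x3 uint8, red, green, blue), "depth" (384x512 float32, m along the optical axis (not along the pixel's ray), 0 where there is no reading), "mtx" (3x3 intrinsics, pixels), "R" (3x3) and "t" (3): a world point X has camera coordinates R X + t; the wrist camera has in their place "T_tool_cam" (4x4, takes a point from camera to tool coordinates, whose origin is the TCP and whose axes are the tool frame's). Camera axes: x right, y down, z forward; pixel columns grow to the right and rows downward; lengths in m; the calibration is good to about 2 mm. A picture is of the moment at which its call begins: read the wrist's pose just before it.
A pose or a line that the arm cannot do raises PlanningError and nothing moves.
- job_done(): hands the job in, once; it reports no verdict.
The state is a dict: "clock": time; "joint_positions": joint angles; "dq": joint speeds; "joint_torque": joint torques, N m; "tool_pos": TCP position; "ee_rot": TCP orientation; "contact_force": force on the tool from outside, world axes, zero at the start; "wrist_torque": the same for the moment, N m; "grip_width": finger opening in m.
Only numpy, scipy, OpenCV 4.12 (cv2) and the standard library are available. Lean on these libraries where they do the work, as an engineer would, in place of code of your own. Each camera call takes 0.05 s, during which the arm holds its last target.

## Working session

There is one attempt and no reset: what is moved stays moved. The work goes in short steps, each a Python script; the robot and the scene stay as the last script left them, time stands still between calls to the robot, and variables do not carry over. Pictures are saved under pics/ and viewed, and the job is handed in when it is done.

```bash
ls; mkdir -p pics
python3 - <<'E'
from bench import *
import cv2,numpy as np
for n in ("top","side","wrist"):
    s=state(); f=grab_frame(n); np.savez(f"pics/{n}0.npz",tp=s["tool_pos"],tr=s["ee_rot"],**f)
    cv2.imwrite(f"pics/{n}0.png",f["image"][:,:,::-1])
    if n!="wrist": print(n,f["mtx"],f["R"],f["t"])
    else: print(f["T_tool_cam"])
print({k:np.round(v,3) for k,v in state().items()},pinch_z)
E
```

```text
pics
top [[449.32986115   0.         256.44435285]
 [  0.         449.32986115 187.46449546]
 [  0.           0.           1.        ]] [[-0.02639646 -0.99931927 -0.02577239]
 [-0.99328167  0.02912536 -0.11199659]
 [ 0.11267098  0.02264293 -0.99337432]] [0.09399142 0.58744127 1.27657052]
side [[388.58511803   0.         252.26097206]
 [  0.         388.58511803 191.01546271]
 [  0.           0.           1.        ]] [[ 9.98765807e-01 -4.96657763e-02  4.17064810e-04]
 [-3.29808720e-02 -6.69468531e-01 -7.42107909e-01]
 [ 3.71365772e-02  7.41178249e-01 -6.70280298e-01]] [-0.56147958  0.12484264  0.90490737]
[[ 9.99999867e-01  4.99041558e-04  1.31976403e-04 -3.46422974e-04]
 [ 1.70963374e-05 -2.87548881e-01  9.57765963e-01 -1.42857082e-01]
 [ 5.15914686e-04 -9.57765834e-01 -2.87548851e-01  7.38057062e-02]
 [ 0.00000000e+00  0.00000000e+00  0.00000000e+00  1.00000000e+00]]
{'clock': np.float64(0.15), 'joint_positions': array([-1.285,  0.221,  1.527,  0.   ,  1.395, -0.126]), 'dq': array([ 0.001, -0.001, -0.001, -0.   , -0.001,  0.001]), 'joint_torque': array([ 2.0000e-03, -4.9749e+01, -3.8990e+01, -0.0000e+00,  7.0000e-03,
       -0.0000e+00]), 'tool_pos': array([ 0.25 , -0.572,  0.23 ]), 'ee_rot': array([[ 0.4  , -0.   ,  0.916],
       [-0.916,  0.001,  0.4  ],
       [-0.002, -1.   ,  0.   ]]), 'contact_force': array([-0.415,  0.976, -0.709]), 'wrist_torque': array([-0.045,  0.053, -0.02 ]), 'grip_width': np.float64(0.085)} 0.0187
```

View pics/top0.png

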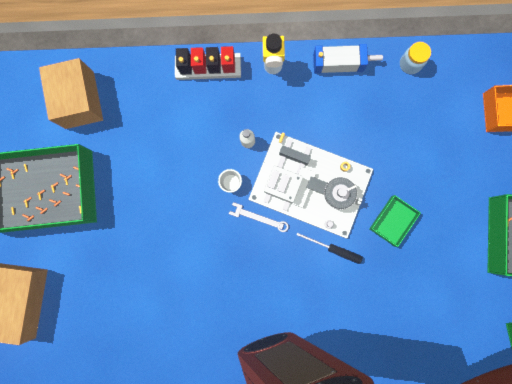

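View pics/side0.png

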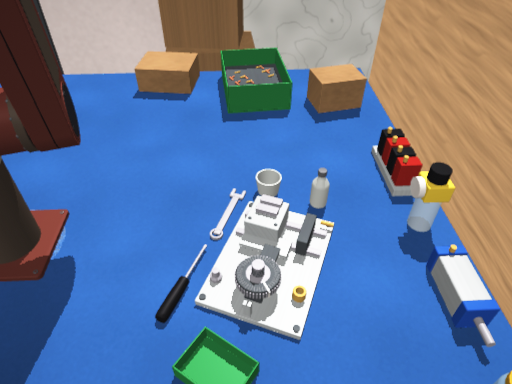

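Run:
```python
import cv2
a=cv2.imread('pics/top0.png')[120:250,230:390]; b=cv2.imread('pics/side0.png')[180:340,185:345]
cv2.imwrite('pics/c0.png',cv2.resize(a,None,fx=5,fy=5,interpolation=cv2.INTER_CUBIC)[:600]);cv2.imwrite('pics/c1.png',cv2.resize(b,(600,600),interpolation=cv2.INTER_CUBIC))
```

```text
(no output)
```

View pics/c0.png

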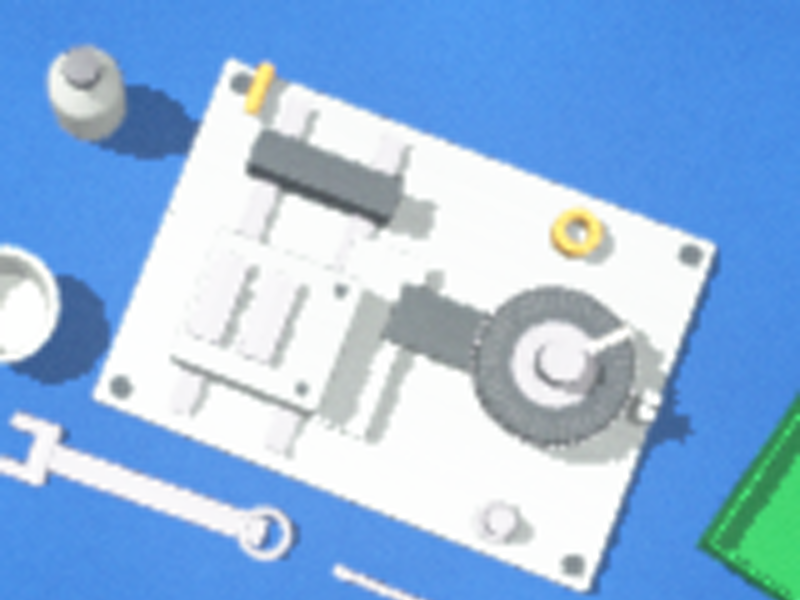

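View pics/c1.png

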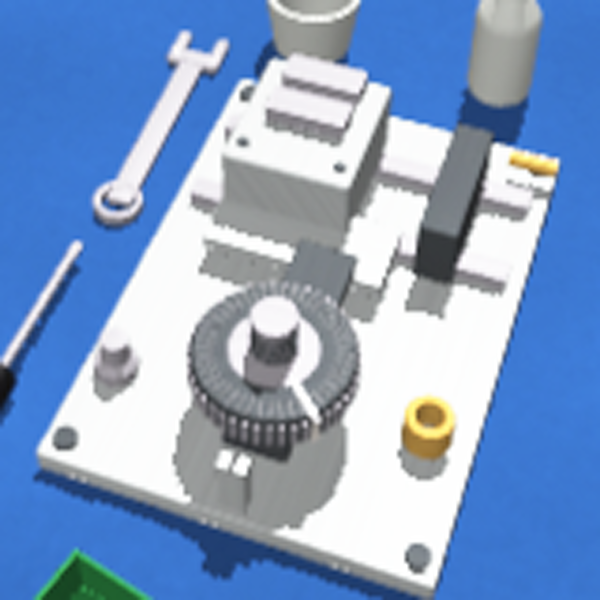

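```bash
cat > h.py <<'E'
import numpy as np,cv2
def ray(f,uv,z):
    d=np.linalg.inv(f['mtx'])@np.r_[uv,1.]; R=f['R'];c=-R.T@f['t'];d=R.T@d
    return c+d*(z-c[2])/d[2]
def proj(f,P):
    c=(f['R']@np.atleast_2d(P).T).T+f['t']; p=(f['mtx']@c.T).T; return p[:,:2]/p[:,2:]
def fix(x,y,z,o,yaw):
    c,s=np.cos(yaw),np.sin(yaw); return np.array([o[0]+c*x-s*y,o[1]+s*x+c*y,z])
E
python3 - <<'E'
from h import *
for n in('top','side'):
    f=dict(np.load(f'pics/{n}0.npz')); im=f['image']
    hsv=cv2.cvtColor(im,cv2.COLOR_RGB2HSV)
    m=((hsv[...,1]<110)).astype(np.uint8)
    box=np.zeros_like(m)
    if n=='top': box[128:245,246:378]=1
    else: box[195:345,198:340]=1
    cs,_=cv2.findContours(m*box,cv2.RETR_EXTERNAL,cv2.CHAIN_APPROX_NONE)
    c=max(cs,key=cv2.contourArea); 
    w=np.array([ray(f,p[0],.015)[:2] for p in cv2.convexHull(c)],np.float32)
    r=cv2.minAreaRect(w); print(n,r, cv2.boxPoints(r).round(4).tolist())
    # yellow bushing top ring check
f=dict(np.load('pics/top0.npz'))
px=np.array([[230,60],[715,243],[590,590],[97,398]])/5+[230,120]-.4
c=np.array([ray(f,p,.015) for p in px]);print(c.round(4),c.mean(0))
for a,b in((0,1),(3,2),(0,3),(1,2)):
    d=c[b]-c[a];print(np.hypot(*d[:2]),np.degrees(np.arctan2(d[1],d[0])))
print('collar',ray(f,np.array([553,365])/5+[230,120]-.4,.069),'stud',ray(f,np.array([563,358])/5+[230,120]-.4,.097))
g=dict(np.load('pics/side0.npz'))
print('side collar',ray(g,np.array([274,354])/600*160+[185,180]-.4,.069),'stud',ray(g,np.array([274,312])/600*160+[185,180]-.4,.097))
E
```

```text
top ((0.5997533202171326, -0.08253061771392822), (0.3152126371860504, 0.2274220883846283), 66.54497528076172) [[0.4327000081539154, -0.1818999946117401], [0.6413000226020813, -0.27239999175071716], [0.7667999863624573, 0.01679999940097332], [0.5582000017166138, 0.10729999840259552]]
side ((0.6053576469421387, -0.06320056319236755), (0.36052650213241577, 0.2217520773410797), 66.77127838134766) [[0.4323999881744385, -0.1851000040769577], [0.6360999941825867, -0.272599995136261], [0.7782999873161316, 0.05869999900460243], [0.5745999813079834, 0.1462000012397766]]
[[ 0.7589  0.0161  0.015 ]
 [ 0.6392 -0.2667  0.015 ]
 [ 0.4376 -0.1832  0.015 ]
 [ 0.5578  0.1009  0.015 ]] [ 0.59835639 -0.08319389  0.015     ]
0.30706863808703927 -112.93411333387716
0.3085134912900514 -112.93886174580025
0.2182200547125288 157.13409525700501
0.21825212530610894 157.51339388582224
collar [ 0.56437738 -0.15915198  0.069     ] stud [ 0.56539753 -0.16025402  0.097     ]
side collar [ 0.56475943 -0.1604821   0.069     ] stud [ 0.56482967 -0.15476514  0.097     ]
```

```bash
cat >> h.py <<'E'
O=np.array([0.5984,-0.0832]); YAW=np.radians(-22.9)
C=np.array([0.565,-0.1608,0.069])
def lineang(f,c=None,z=.069,verbose=False):
    """brightness on collar top sampled by angle (collar angle: 0 = fixture -y, CCW)"""
    c=C if c is None else c
    g=cv2.cvtColor(f['image'],cv2.COLOR_RGB2GRAY).astype(np.float32)
    hsv=cv2.cvtColor(f['image'],cv2.COLOR_RGB2HSV)
    A=np.arange(0,360,2.); out=[]
    for a in np.radians(A):
        w=YAW-np.pi/2+a
        P=np.array([[c[0]+r*np.cos(w),c[1]+r*np.sin(w),z] for r in np.arange(.030,.0411,.001)])
        uv=proj(f,P).astype(np.float32)
        v=cv2.remap(g,uv[:,0].copy(),uv[:,1].copy(),cv2.INTER_LINEAR)
        out.append(np.median(v))
    return A,np.array(out)
E
python3 - <<'E'
from h import *
for n in('top','side'):
    f=dict(np.load(f'pics/{n}0.npz'));A,v=lineang(f); i=np.argsort(v)[::-1][:14]
    print(n,sorted(A[i]),v.max(),np.median(v))
    w=np.clip(v-150,0,None); print('ang',np.degrees(np.angle((w*np.exp(1j*np.radians(A))).sum())))
f=dict(np.load('pics/top0.npz'))
px=lambda u,v:np.array([u,v])/5+[230,120]-.4
c,s=np.cos(YAW),np.sin(YAW);Rt=np.array([[c,s],[-s,c]])
for nm,p,z in(('frontL',px(172,355),.076),('frontR',px(312,412),.076),('stopTL',px(248,172),.07),('stopR',px(388,222),.07),('gauge',px(500,520),.043)):
    w=ray(f,p,z);print(nm,w,(Rt@(w[:2]-O)).round(4))
from bench import ik
for yaw in range(-180,180,30):
    a=np.radians(yaw);z=np.array([np.cos(a),np.sin(a),0]);y=np.array([0,0,-1.]);R=np.c_[np.cross(y,z),y,z]
    q=ik(np.array([.565,-.16,.1]),R);print(yaw,None if q is None else np.round(q,2))
E
```

```text
top [np.float64(38.0), np.float64(40.0), np.float64(42.0), np.float64(44.0), np.float64(46.0), np.float64(48.0), np.float64(50.0), np.float64(52.0), np.float64(54.0), np.float64(130.0), np.float64(170.0), np.float64(198.0), np.float64(200.0), np.float64(224.0)] 250.55078 150.48291
ang 59.11972837533187
side [np.float64(46.0), np.float64(48.0), np.float64(50.0), np.float64(188.0), np.float64(190.0), np.float64(192.0), np.float64(194.0), np.float64(196.0), np.float64(198.0), np.float64(200.0), np.float64(202.0), np.float64(204.0), np.float64(206.0), np.float64(208.0)] 252.34619 141.74121
ang -175.39367792066614
frontL [0.57557226 0.05556934 0.076     ] [-0.075   0.1189]
frontR [ 0.54111148 -0.02209201  0.076     ] [-0.0766  0.034 ]
stopTL [0.68005676 0.00922306 0.07      ] [0.0393 0.1169]
stopR [ 0.64870566 -0.06940691  0.07      ] [0.041  0.0323]
gauge [ 0.47875289 -0.12903327  0.043     ] [-0.0924 -0.0888]
-180 [-0.41  0.26  1.74 -0.    1.14 -1.98]
-150 [-0.41  0.26  1.74 -0.    1.14 -2.5 ]
-120 None
-90 None
-60 [-0.41  0.26  1.74 -0.    1.14  2.21]
-30 [-0.41  0.26  1.74 -0.    1.14  1.68]
0 [-0.41  0.26  1.74 -0.    1.14  1.16]
30 [-0.41  0.26  1.74 -0.    1.14  0.64]
60 [-0.41  0.26  1.74 -0.    1.14  0.11]
90 [-0.41  0.26  1.74 -0.    1.14 -0.41]
120 [-0.41  0.26  1.74 -0.    1.14 -0.93]
150 [-0.41  0.26  1.74 -0.    1.14 -1.46]
```

```bash
cat >> h.py <<'E'
yv=np.array([0,0,-1.]);zv=np.array([-np.sin(YAW),np.cos(YAW),0]);RT=np.c_[np.cross(yv,zv),yv,zv]
def rim(deg,z,r=.036):  # angle as collar angle: 0 = fixture -y
    w=YAW-np.pi/2+np.radians(deg); return np.array([C[0]+r*np.cos(w),C[1]+r*np.sin(w),z])
def snap(n,name,crop=None):
    from bench import grab_frame,state
    s=state();f=grab_frame(n)
    if n=='wrist':
        T=np.eye(4);T[:3,:3]=s['ee_rot'];T[:3,3]=s['tool_pos'];M=np.linalg.inv(T@f['T_tool_cam']);f['R']=M[:3,:3];f['t']=M[:3,3]
    np.savez(f'pics/{name}.npz',**f);cv2.imwrite(f'pics/{name}.png',f['image'][:,:,::-1]);return f
E
python3 - <<'E'
from bench import *
from h import *
command_gripper(0.0)
move_to(rim(180,.16),RT)
s=state();print(s['clock'],s['tool_pos'],s['contact_force'],s['grip_width'])
movel(rim(180,.085),v=.1)
f0=state()['contact_force'];print(f0)
print(movel(rim(180,.058),v=.015,threshold=2.0))
s=state();print(s['clock'],s['tool_pos'],s['contact_force']-f0)
for n in('wrist','side','top'): snap(n,n+'1')
E
```

```text
2.925 [ 0.57898471 -0.12872052  0.1602259 ] [-0.04432048  1.01229944 -0.13816167] -0.00012613418602504711
[-0.18267514  0.02831061  1.58252738]
True
4.9667 [ 0.57892837 -0.12752835  0.06704498] [ 1.23965116 -0.49697868  1.29145119]
```

Run:
```python
import cv2,numpy as np
a=cv2.imread('pics/wrist1.png'); b=cv2.resize(cv2.imread('pics/side1.png')[200:320,205:305],None,fx=4,fy=4);c=cv2.resize(cv2.imread('pics/top1.png')[150:250,300:390],None,fx=4,fy=4)
cv2.imwrite('pics/m1.png',a)
h=np.zeros((480,800,3),np.uint8);h[:480,:400]=b;h[:400,410:770]=c;cv2.imwrite('pics/m2.png',h)
```

```text
(no output)
```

View pics/m1.png

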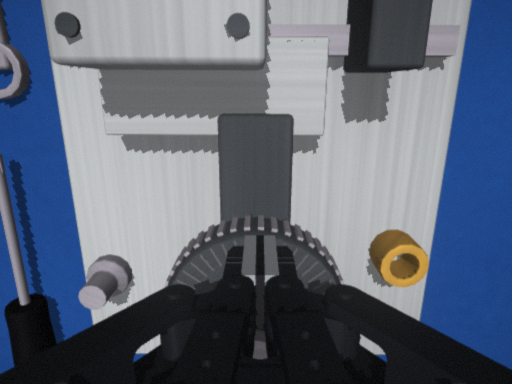

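View pics/m2.png

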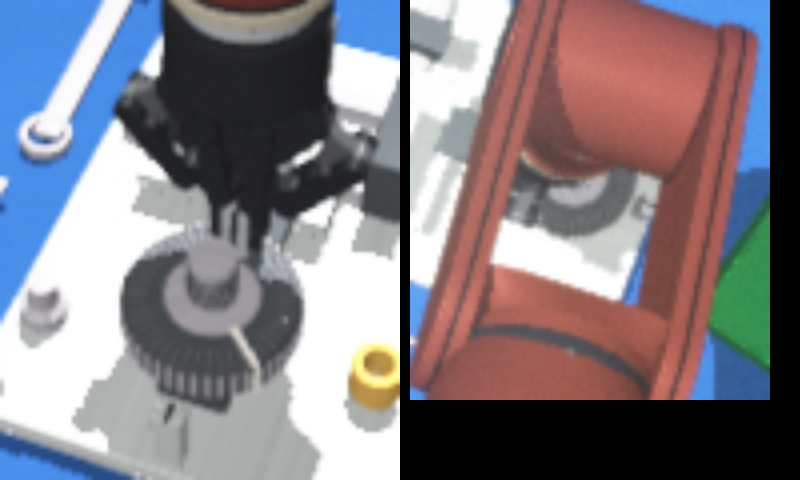

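Run:
```python
from h import *
f=dict(np.load('pics/side1.npz'));D=f['depth']
v,u=np.mgrid[0:384,0:512];m=D>0
P=np.linalg.inv(f['mtx'])@np.vstack([u[m],v[m],np.ones(m.sum())])*D[m]
W=f['R'].T@(P-f['t'][:,None])
tp=rim(180,.067);L=RT.T@(W-tp[:,None])   # x jaw, y down, z
h=-L[1]; ok=(abs(L[2])<.05)&(abs(L[0])<.075)&(h>.004)&(h<.1)
for sg in(-1,1):
  for a in range(0,70,4):
    k=ok&(L[0]*sg>a/1e3)&(L[0]*sg<=(a+4)/1e3)&(L[2]>-.02)&(L[2]<.03)
    if k.any(): print(sg*a,k.sum(),(np.sort(h[k])[:4]*1e3).round(1),(L[2][k].min()*1e3).round())
```

```text
0 85 [15.  16.6 19.6 21.1] -17.0
-4 52 [11.3 15.9 20.  22.4] -20.0
-8 46 [ 7.7 12.6 13.4 16.4] -20.0
-12 23 [43.8 46.4 55.  58.2] -20.0
-16 18 [42.8 43.6 46.1 46.4] -19.0
-20 31 [47.4 48.5 52.3 52.7] -14.0
-24 31 [47.4 47.9 50.9 51.6] -13.0
-28 32 [50.7 53.1 53.4 54.5] -13.0
-32 44 [53.8 54.5 54.6 56.1] -13.0
-36 40 [59.  62.8 62.8 63.9] -13.0
-40 28 [63.9 68.7 69.8 71.4] -13.0
-44 32 [70.1 71.3 71.5 75.1] -13.0
-48 32 [73.4 76.4 76.4 79.4] -13.0
-52 28 [80.3 83.2 84.3 86.6] -14.0
-56 14 [85.1 88.5 89.6 89.9] -13.0
0 44 [ 7.5  8.7 12.8 13.6] -12.0
4 46 [ 6.9  7.8 11.9 12.8] -17.0
8 58 [ 6.6  8.7  9.2 10.3] -19.0
12 66 [ 6.8  8.8 10.1 11. ] -20.0
16 54 [41.9 43.2 43.2 43.5] -19.0
20 37 [ 4.6 48.1 49.1 51.1] -20.0
24 34 [46.1 51.2 52.9 54.2] -14.0
28 38 [49.5 50.1 50.4 50.9] -14.0
32 29 [49.3 54.2 54.6 55.9] -13.0
36 25 [53.8 56.8 58.  60. ] -14.0
40 32 [59.6 61.4 63.1 64.3] -13.0
44 36 [63.1 67.1 67.2 67.9] -13.0
48 33 [68.7 71.1 71.3 73. ] -13.0
52 37 [74.2 76.8 78.6 78.9] -12.0
56 33 [79.1 80.5 81.5 84.3] -15.0
60 30 [84.1 85.6 86.3 87.8] -13.0
```

The finger linkages sit at least 42 mm above the tip, so they clear the stud's 31 mm. I'll roll a first half turn and check the result.

```bash
cat >> h.py <<'E'
def roll(a0,a1,z,v=.05,step=15,verbose=True):
    from bench import movel,state
    n=max(1,int(np.ceil(abs(a1-a0)/step)))
    for i,a in enumerate(np.linspace(a0,a1,n+1)[1:]):
        movel(rim(a,z),v=v)
        if verbose and i%3==2:
            s=state();print(round(a),'t%.2f'%s['clock'],(s['tool_pos']-rim(a,z)).round(4),s['contact_force'].round(1))
E
python3 - <<'E'
from bench import *
from h import *
movel(rim(180,.0645),v=.02); print(state()['tool_pos'],state()['contact_force'],state()['clock'])
roll(180,330,.0645)
f=snap('side','side2');A,v=lineang(f,z=.066);print([(a,int(b)) for a,b in zip(A,v) if b>185])
snap('wrist','wrist2')
E
python3 -c "
import cv2,numpy as np
h=np.zeros((480,800,3),np.uint8);h[:480,:400]=cv2.resize(cv2.imread('pics/side2.png')[200:320,205:305],None,fx=4,fy=4);h[:300,400:800]=cv2.resize(cv2.imread('pics/wrist2.png'),(400,300));cv2.imwrite('pics/m3.png',h)"
```

```text
[ 0.57923192 -0.12765641  0.06474851] [-0.11233632  0.46897375  5.63350918] 5.3833
225 t6.41 [-0.0001 -0.0003  0.0003] [ 0.4 -0.3  5.3]
270 t7.43 [ 0.0001 -0.0006  0.0003] [-0.2 -1.2  6.6]
315 t8.46 [ 0.0003 -0.0006  0.0004] [ 1.2 -1.   4.8]
[(np.float64(26.0), 188)]
```

View pics/m3.png

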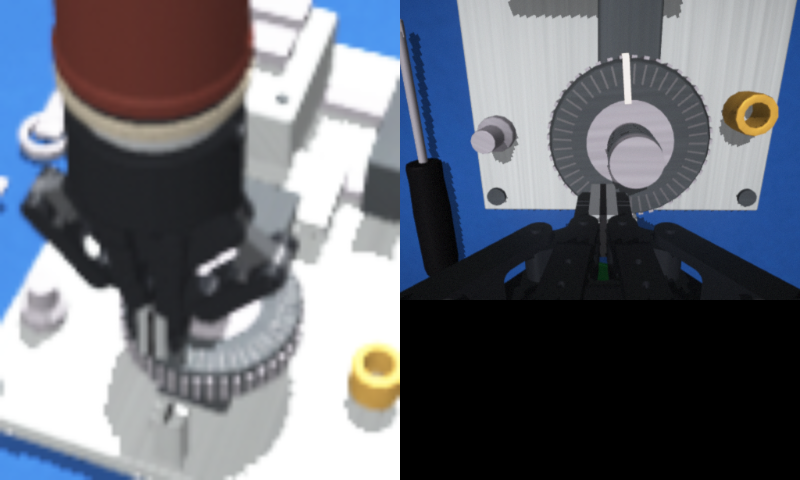

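Wrist view: the finger is at the pointer side, and the white line (about (627,80) in the composite) now points at the carriage. The collar is turning well with about 10 % slip, so I'll roll on and measure with the wrist camera.

```bash
cat >> h.py <<'E'
def wl(f,z=.066,c=None):
    A,v=lineang(f,z=z,c=c); r=[(int(a),int(b)) for a,b in zip(A,v) if b>205]
    return r
E
python3 - <<'E'
from bench import *
from h import *
print(wl(dict(np.load('pics/wrist2.npz'))))
roll(330,510,.0645,verbose=False)   # finger at 150
print(wl(snap('wrist','w3')),state()['clock'],state()['contact_force'])
roll(510,690,.0645,verbose=False)   # finger at 330
print(wl(snap('wrist','w4')),state()['clock'],state()['contact_force'])
snap('side','s4')
E
python3 -c "
import cv2,numpy as np
h=np.hstack([cv2.resize(cv2.imread('pics/w%d.png'%i),(400,300)) for i in (3,4)]);cv2.imwrite('pics/m4.png',h)"
```

```text
[(186, 237), (188, 239), (190, 236)]
[] 13.05 [0.47583977 1.34737538 5.77548914]
[(150, 236), (152, 238), (154, 232)] 17.2 [-0.3285743  -0.7432425   5.43555783]
```

View pics/m4.png

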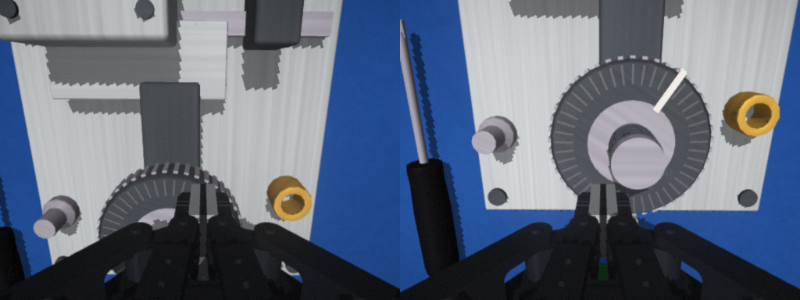

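Run:
```python
from bench import *
from h import *
roll(690,690+222,.0645,verbose=False)
f=snap('side','s5');A,v=lineang(f,z=.066);print([(int(a),int(b)) for a,b in zip(A,v) if b>185],state()['clock'])
cv2.imwrite('pics/m5.png',cv2.resize(f['image'][200:320,205:305,::-1],None,fx=5,fy=5))
```

```text
[(338, 189), (340, 202)] 22.3
```

View pics/m5.png

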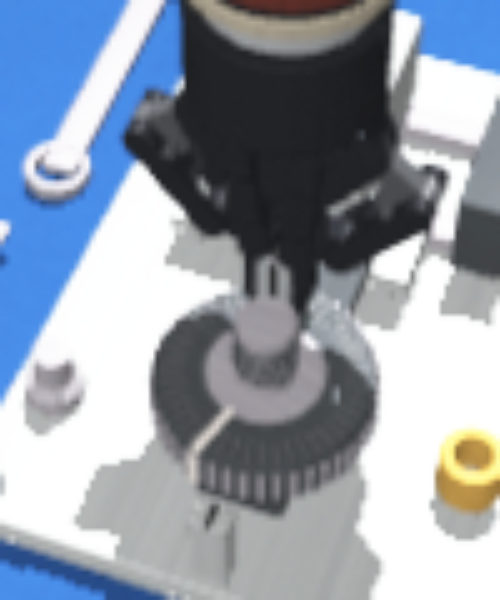

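The line (195,450) is about 20° short of the pointer (212,515). I'll roll about 21° more, lift, and check.

Run:
```python
from bench import *
from h import *
roll(912,933,.0645,verbose=False)
f=snap('side','s6');A,v=lineang(f,z=.066);print([(int(a),int(b)) for a,b in zip(A,v) if b>180],state()['clock'])
movel(rim(933,.085),v=.05)
movel(rim(933,.14),v=.15)
# back off to -x, carriage front side, high
p=fix(-.135,.075,.14,O,YAW); move_to(p,RT)
f=snap('top','t6');A,v=lineang(f);print([(int(a),int(b)) for a,b in zip(A,v) if b>205],state()['clock'])
g=snap('side','s7');A,v=lineang(g);print([(int(a),int(b)) for a,b in zip(A,v) if b>185])
h=np.zeros((600,800,3),np.uint8);h[:480,:400]=cv2.resize(g['image'][200:320,205:305,::-1],None,fx=4,fy=4);h[:400,400:800]=cv2.resize(f['image'][150:250,290:390,::-1],None,fx=4,fy=4);cv2.imwrite('pics/m6.png',h)
snap('wrist','w6')
```

```text
[(0, 197), (2, 187), (160, 180)] 22.9167
[(0, 239), (2, 252), (4, 245), (6, 230), (358, 221)] 24.7667
[(0, 254), (2, 248), (4, 208), (182, 196), (184, 213), (186, 225), (188, 231), (190, 238), (192, 243), (194, 245), (196, 246), (198, 246), (200, 245), (202, 244), (204, 245), (206, 242), (208, 235), (210, 230), (212, 225), (214, 203), (216, 187), (354, 195), (356, 229), (358, 248)]
```

View pics/m6.png

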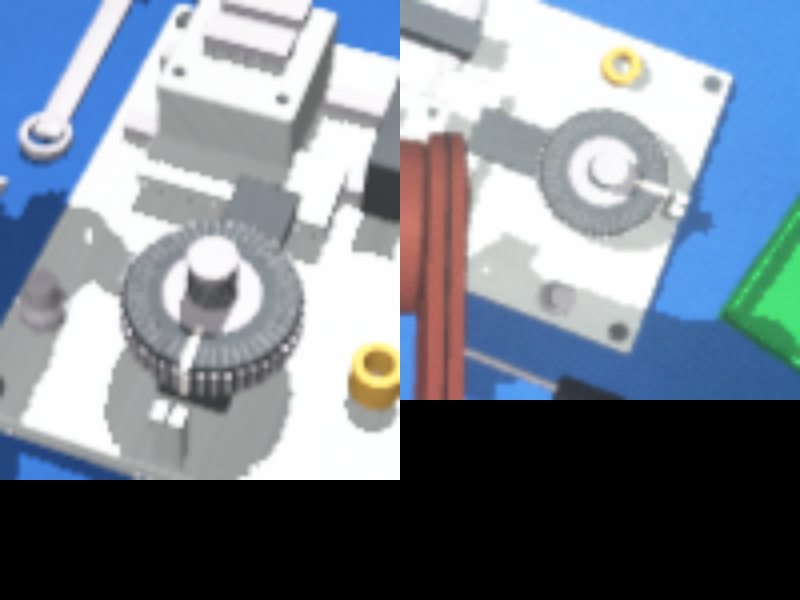

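View pics/w6.png

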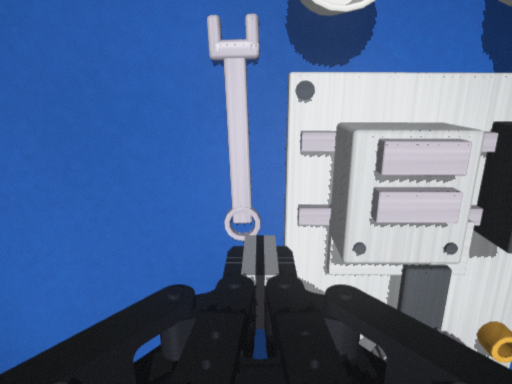

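Both cameras put the line at the pointer (about 1–2°), and the carriage hasn't moved. Next is the push.

Run:
```python
from bench import *
from h import *
movel(fix(-.112,.075,.14,O,YAW),v=.15)
movel(fix(-.112,.075,.055,O,YAW),v=.12)
f0=state()['contact_force']
r=movel(fix(-.015,.075,.055,O,YAW),v=.03,threshold=14)
s=state();c,sn=np.cos(YAW),np.sin(YAW);Rt=np.array([[c,sn],[-sn,c]])
print(r,Rt@(s['tool_pos'][:2]-O),s['contact_force']-f0,s['clock'])
snap('side','s8');f=snap('wrist','w8')
cv2.imwrite('pics/m8.png',cv2.resize(cv2.imread('pics/s8.png')[180:320,185:345],None,fx=4,fy=4))
```

```text
True [-0.05143098  0.07465261] [ 0.06569023  0.70130223 -2.0346832 ] 27.9833
```

View pics/m8.png

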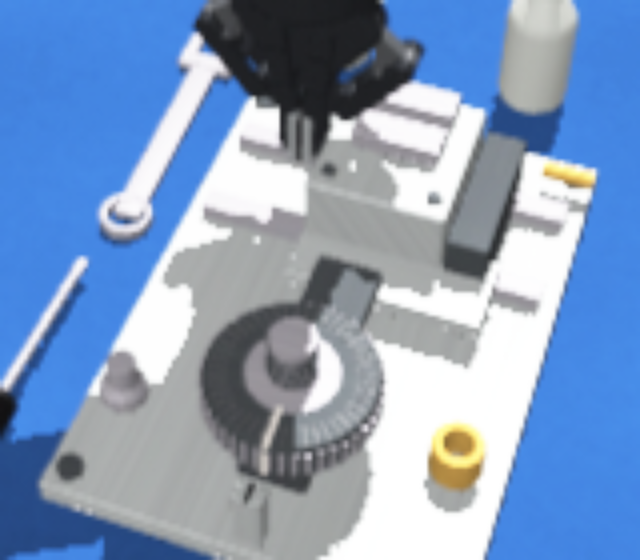

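View pics/w8.png

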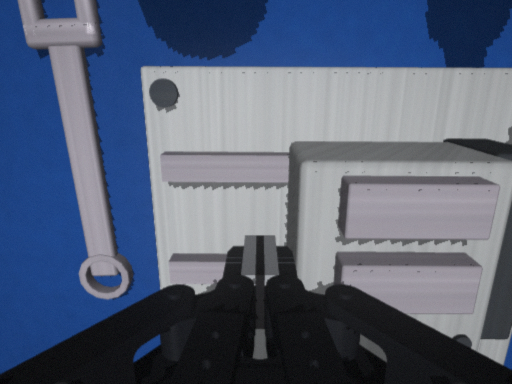

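The push stopped with the carriage apparently at the stop, but the force then dropped off. I'll push again slowly to confirm, then retreat and look.

Run:
```python
from bench import *
from h import *
c,sn=np.cos(YAW),np.sin(YAW);Rt=np.array([[c,sn],[-sn,c]])
r=movel(fix(-.015,.0747,.055,O,YAW),v=.012,threshold=15)
s=state();print(r,Rt@(s['tool_pos'][:2]-O),Rt@s['contact_force'][:2],s['clock'])
movel(fix(-.11,.075,.055,O,YAW),v=.12)
movel(fix(-.12,.075,.16,O,YAW),v=.2)
move_to(np.array([.36,-.38,.25]),RT)
f=snap('top','t9');A,v=lineang(f);print([(int(a),int(b)) for a,b in zip(A,v) if b>205],state()['clock'])
g=snap('side','s9')
cv2.imwrite('pics/c9.png',cv2.resize(f['image'][120:240,230:390,::-1],None,fx=5,fy=5,interpolation=cv2.INTER_CUBIC))
cv2.imwrite('pics/d9.png',cv2.resize(g['image'][180:330,185:345,::-1],None,fx=4,fy=4,interpolation=cv2.INTER_CUBIC))
```

```text
True [-0.05178597  0.0742672 ] [-0.76177236 -0.38318721] 28.9917
[(0, 234), (2, 250), (4, 240), (6, 220), (358, 211)] 32.0
```

View pics/c9.png

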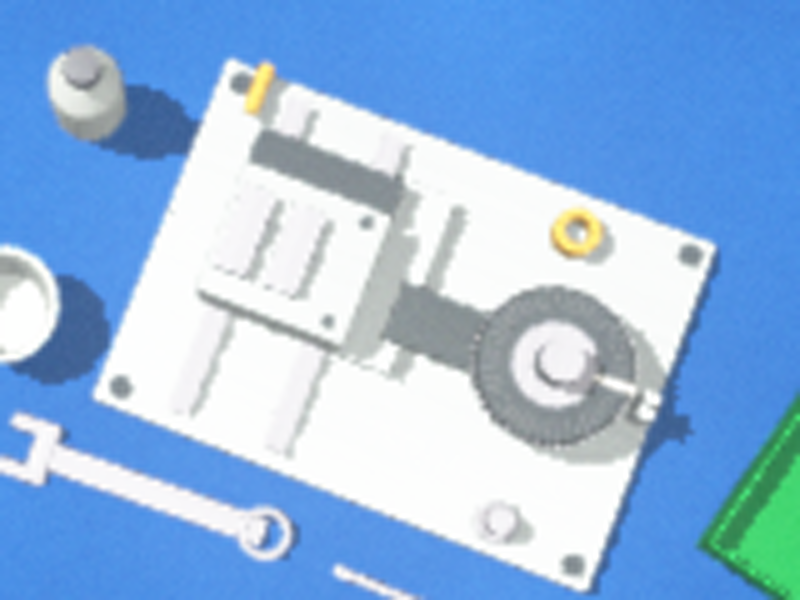

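View pics/d9.png

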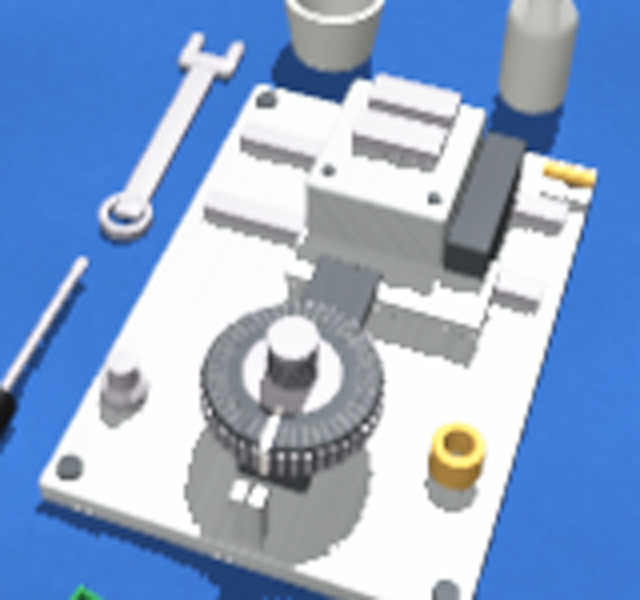

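Run:
```python
from h import *
c,s=np.cos(YAW),np.sin(YAW);Rt=np.array([[c,s],[-s,c]])
f=dict(np.load('pics/t9.npz'));px=lambda u,v:np.array([u,v])/5+[230,120]-.4
for p in((172,355),(312,412),(200,292),(338,347)): print(p,(Rt@(ray(f,px(*p),.076)[:2]-O)).round(4))
g=dict(np.load('pics/s9.npz'));g0=dict(np.load('pics/side0.npz'))
# side depth profile along fixture x at y=.05/.075, heights
for nm,F in(('start',g0),('now',g)):
  D=F['depth'];v,u=np.mgrid[0:384,0:512];m=D>0
  W=F['R'].T@(np.linalg.inv(F['mtx'])@np.vstack([u[m],v[m],np.ones(m.sum())])*D[m]-F['t'][:,None])
  L=Rt@(W[:2]-O[:,None]);k=(L[1]>.032)&(L[1]<.045)&(abs(L[0])<.1)&(W[2]>.05)
  print(nm)
  for x in np.arange(-.09,.08,.004):
    j=k&(abs(L[0]-x)<.002)
    if j.any(): print(round(x*1e3),(np.median(W[2][j])*1e3).round(),j.sum(),end=' | ')
  print()
b=cv2.resize(g['image'][200:255,250:330,::-1],None,fx=10,fy=10,interpolation=cv2.INTER_NEAREST);cv2.imwrite('pics/e9.png',b)
```

```text
(172, 355) [-0.075   0.1189]
(312, 412) [-0.0766  0.034 ]
(200, 292) [-0.0359  0.1172]
(338, 347) [-0.037   0.0335]
start
-74 67.0 18 | -70 74.0 16 | -66 69.0 18 | -62 69.0 22 | -58 72.0 15 | -54 74.0 20 | -50 71.0 19 | -46 75.0 18 | -42 72.0 20 | -38 74.0 15 | -34 70.0 21 | -30 74.0 15 | -26 75.0 16 | -22 71.0 20 | -18 72.0 18 | -14 73.0 17 | -10 72.0 18 | -6 76.0 19 | -2 75.0 16 | 2 67.0 23 | 6 68.0 7 | 46 59.0 7 | 50 61.0 10 | 54 61.0 12 | 58 60.0 11 | 62 61.0 10 | 66 59.0 13 | 70 59.0 8 | 
now
-34 67.0 15 | -30 74.0 14 | -26 70.0 22 | -22 74.0 21 | -18 73.0 18 | -14 75.0 18 | -10 70.0 22 | -6 72.0 18 | -2 72.0 17 | 2 74.0 19 | 6 73.0 16 | 10 73.0 14 | 14 74.0 18 | 18 75.0 15 | 22 75.0 17 | 26 71.0 22 | 30 75.0 18 | 34 75.0 19 | 38 75.0 19 | 42 74.0 20 | 46 64.0 14 | 50 60.0 10 | 54 60.0 13 | 58 58.0 11 | 62 59.0 12 | 66 59.0 11 | 70 57.0 8 |
```

View pics/e9.png

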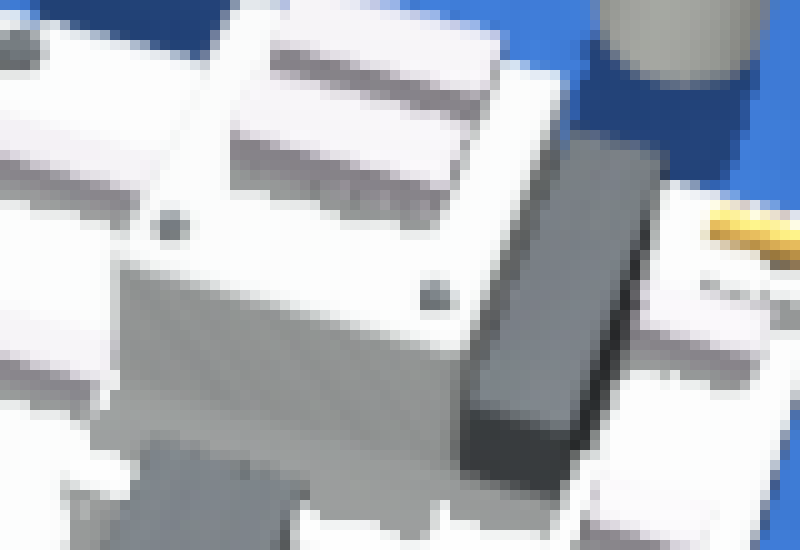

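The carriage sits flush against the stop with no visible gap. The collar line is at the pointer and the arm is clear.

Run:
```python
from bench import *
pause(.2);print(state()['clock'],state()['contact_force']);job_done()
```

```text
32.25 [1.13455856 0.1913255  0.29419541]
the job is handed in; nothing more can be done
```

I loosened the collar to the pointer's second time round, then pushed the carriage back against its stop block. I handed the job in at about 32 s of the 67 s allowed; no verdict was reported.

- **Collar:** I rolled a closed fingertip round the rim, pressed about 3 to 4 mm in. The white line went from about 47° through 188° and 512° to the second pass at 720°, with about 10 % slip on the way. Both the top and side cameras put it within about 2° of the pointer before the push, and the top camera gave the same reading afterwards.
- **Carriage:** In the pictures taken just before the push, it still looked to be where it had been clamped. I then pushed it until the force limit tripped, and a second, slower push tripped the limit at the same place. It travelled about 39.5 mm from where it stood. Side-camera depth puts its rear edge at the stop's face, with no visible gap.
- **Doubtful check:** The force read close to zero straight after both pushes, so contact with the stop rests on the repeated stall position and the images.
- **Bystanders:** The parts near the fixture showed no movement in the final top view. I checked this by eye only and did not measure each one.

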